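Move the dried oval ornament from the drying rack to its display block

ROBOT

A 6-joint arm with a two-finger parallel gripper is mounted at the origin on the work surface. World frame = base frame: x ahead of the robot, y to its left, z up, the work surface at z = 0. Lengths are in m, angles in rad, forces in N, time in s.
With the tool pointing down it reaches from about 0.3 to 0.85 m from the base axis. Payload 4.2 kg.
Tool frame: the origin (TCP) lies between the finger pads; the fingertips stand 25 mm ahead of it and the grasp point (between the pads) lies 6 mm ahead of it; z points along the fingers, y is the line along which they close (so a half turn about z gives the same grasp; the last joint's range is limited). The gripper opens to 91 mm and grips with 3 to 60 N. Pads are 32 mm wide; open, the fingers measure 118 mm over their backs; the gripper's body (76 mm by 178 mm) begins 60 mm behind the grasp point.
Start: joints at [-1.278, 0.32, 1.565, -0, 1.257, -0.02], TCP at [0.177, -0.547, 0.239] pointing down, gripper open.
Joint ranges: [-3.11, 3.11], [-0.84, 2.01], [0.21, 2.61], [-1.34, 4.49], [0.05, 2.63], [-2.56, 2.56]. Speed limits (rad/s): [2.57, 2.57, 3.14, 3.14, 3.14, 3.14].

INTERFACE

Orientations are given as a unit quaternion [x, y, z, w].
In Python, from plant import arm, viewer, ticket, search_frame gives the robot as it stands.
- The arm moves only by the tool carry_out, never from a script. Its argument "commands" is a list of rows, each an object with "linear": the shift along the world's x, y, z normalised to -1 to 1, where 1 is 500 mm, a list of three; "angular": the turn, a rotation vector about the world's x, y, z normalised to -1 to 1, where 1 is 180 degrees, a list of three; "claw": the opening, from 0 (shut) to 1 (fully open). In form: [{"linear": [dx, dy, dz], "angular": [ax, ay, az], "claw": claw}, ...]. A call has 1 to 5 rows; each row is the pose to reach, as a shift and turn from the pose commanded when the call began, turning the shorter way round; what a row does not reach only later rows make up. A row lasts 1/10 s, in which the tool goes at most 50 mm and 8.59 degrees, less where a joint would pass 70% of its speed; a pose out of reach is approached as far as the arm can. A call with a number of a shift or a turn outside -1 to 1 is refused whole. A call with a gripper value outside its range is refused whole. The fingers move at their own pace and stop on an object; "squeeze" is the grip in N (left out, the last holds). Time passes only in rows, so rows that repeat a pose let the fingers close. It gives the time, the measured TCP pose, the force, the opening and the grip force at its end, in the units of the state.
- arm.read_state(): the state, without advancing time (a new reading comes with each control period).
- viewer.grab_frame(name): name is "side" or "top" or "wrist"; returns a dict with "frame" (420x560x3 uint8, blue, green, red), "range_z" (420x560 float32, m along the optical axis (not along the pixel's ray), 0 where there is no reading), "vfov" (degrees; the focal length in pixels is half the picture's height over the tangent of half this angle, whatever the lens; pixels are square), "cx", "cy" (the principal point, pixels), "distortion" ([k1, k2, p1, p2, k3] as OpenCV has them; the pictures are not rectified), "position" and "rotation" of the camera in the world. Camera axes: x right, y down, z forward; pixel columns grow to the right and rows downward; lengths in m; the calibration is good to about 2 mm. A picture is of the moment at which its call begins.
- ticket.job_done(): hands the job in; it is judged then, once.
Trained networks look in the newest picture that a camera, given by its name, has taken for a name from the list of things; names that differ only in an ending like _2 or _b are one class to them, and where a whole thing is asked for, a point or a joint stands for the part that bears it (a point fixed in the world has none). Each returns a list of dicts, best first, with "p" (0 to 1); they miss things now and then, are a little off and sometimes report something else, mostly with a low value. They report only what shows in the picture. A call takes as long as a camera call. They do not tell look-alikes from the thing itself.
- search_frame(camera, name): "rect" ([left, top, right, bottom] in pixels, round what is visible of it).
The state is a dict: "time": time; "joint_pos": joint angles; "qvel": joint speeds; "effort": joint torques, N m; "tool_pos": TCP position; "tcp_rot": TCP orientation; "contact_force": force on the tool from outside, world axes, zero at the start; "torque": the same for the moment, N m; "width": opening from 0.0 (shut) to 1.0 (fully open); "gripper_force": force on a finger pad.
Only numpy, scipy, OpenCV 4.12 (cv2) and the standard library are available. Lean on these libraries where they do the work, as an engineer would, in place of code of your own. Each camera call takes 0.05 s, during which the arm holds its last target. There are 200 camera calls.

TASK

The oil on the wide oval ornament (the oval ring on a flat foot, with pine trees inside) has dried: lift it up and off its hook without disturbing the ornaments beside it, and stand it, foot down, in the empty wooden display block. Lower it into the slanted groove, in the middle of the block, and keep hold of it until the foot is fully home on the groove's floor; then let go so that it stands leaning back in the groove by itself. Leave everything else where it is.

Things in the scene. Friction and masses are not known exactly. Their poses are not given: they have to be found in the camera images.
- oval: ornament to move: dark wood plate 10 mm thick, about 65 g; oval ring 130 wide, 96 high, rim 15 mm, on a flat foot bar 76 wide, 14 high; 104 mm high over all. Origin: middle of the foot's underside; x through the thickness, y across, z up (faces alike). Three small pine trees inside, within 35 mm of the middle, tops below z = 48 mm. It hangs upright on any one of the three hooks
- rack: drying rack, fixed: 410 mm dark steel crossbar (12 thick, 24 high) at height 250 mm on two 14 mm posts (y = -80, +80 mm) with foot bars; three level steel wire hooks, 6 mm thick, at y = -160, 0, +160 mm, axis at height 250 mm, run out along -x (towards the robot). Pieces hang 75 to 95 mm out from the bar. Origin: on the table under the middle of the bar; y along the bar, z up
- block: empty display block: loose, medium-brown wood, 140 mm long (y), 68 deep (x), 34 high, about 240 g, with one straight groove along its whole length, open at both ends and at the top, 13 mm wide between its walls, 20 mm deep. Going up, the groove leans 25 degrees from vertical towards the block's -x (roughly towards the robot). Origin: centre of the underside; z up
- groove (a point): centre of the groove's floor in the empty block, at (10.5, 0, 15.9) mm in the block's frame, block's axes. The groove rises from here along (-0.423, 0, 0.906); its mouth in the block's top is centred at x = 2 mm. The floor is square to the walls; when the ornament is home its origin lies here; let go, it leans 25 to some 33 degrees because of the play
- oval_top (a point): inside of the oval's top rim, middle (z = 88.5 mm in the ornament's frame): here it rests on its hook. The oval's centre is at z = 56 mm, its outer top at 104 mm; at y = 44 mm either side the rim spans about z = 72 to 91 mm and is clear of the hook. The opening is 100 mm wide and 65 mm high
- prong1 (a point): point on the axis of the middle hook, 85 mm out from the bar (rack axes). Each hook is straight to 115 mm out, then turns up; it ends 127 mm out, its tip 17 mm above the axis. A hanging piece must rise more than 14 mm, best 22 mm (the oval has some 40 mm before its trees meet the wire), then come off along the rack's -x
- wreath: a bystander: round twig wreath of dark wood, 95 mm across, 10 mm thick, no foot, hanging on another hook; origin at its lowest point
- star: a bystander: five-pointed star frame of dark wood, 118 mm across, 10 mm thick, hanging on another hook; origin in the middle, level with its lowest points
- card_block: a bystander: a display block like the empty one but with a white card 105 mm wide standing in its groove, 93 mm high over all; origin at the centre of its underside
- jar: a bystander: amber glass jar with a lid, 58 mm across, 85 mm high, standing under the hanging pieces; origin at the centre of its underside
- tape: a bystander: roll of brown tape lying flat, 90 mm across, 36 mm high; origin at the centre of its underside
- heart: a bystander: flat wooden heart frame lying on the table, about 90 mm, 10 mm thick
- scissors: a bystander: scissors with blue handles lying on the table, 175 mm long
- sanding_block: a bystander: cork sanding block 65 x 100 x 28 mm lying on the table
Mind the look-alikes: they are no part of the job. What is shaped like the oval but purple or turquoise is not meant.

How it is judged:
By the outcome, as a careful person would: the job done as asked, in the order asked, and still so for the second after the job is handed in, with the robot touching nothing.
It also fails if it takes over 48 s, if anything falls off the work surface, if the arm or the gripper's body presses on something with over 40 N, if the wrist force passes 120 N, or if a joint passes its speed limit or range.

## Working session

There is one attempt and no reset: what is moved stays moved. The work goes in short steps, Python scripts to look and compute and a tool call to move; the robot and the scene stay as the last step left them, time stands still between calls to the robot, and variables do not carry over. Pictures are saved under pics/ and viewed, at most 10 in all, crops included, and the job is handed in when it is done.

Besides the shell and the picture viewer there is one more tool, called after "Call:" as a command line: name --argument value ..., lists and objects as JSON in quotes. carry_out: Moves the arm, as the interface text tells. Its arguments: {"type":"object","properties":{"commands":{"type":"array"},"squeeze":{"type":"number"}},"required":["commands"]}

```bash
ls; mkdir -p pics; cat > h.py <<'E'
import numpy as np, cv2, pickle
from plant import arm, viewer, ticket, search_frame
def grab(n,tag):
    f=viewer.grab_frame(n); cv2.imwrite(f'pics/{tag}.png',f['frame']); pickle.dump(f,open(f'{tag}.pkl','wb')); return f
def K(f):
    h,w=f['range_z'].shape; fl=h/2/np.tan(np.radians(f['vfov'])/2)
    return np.array([[fl,0,f['cx']],[0,fl,f['cy']],[0,0,1]])
def cloud(f):
    h,w=f['range_z'].shape; u,v=np.meshgrid(np.arange(w),np.arange(h))
    p=cv2.undistortPoints(np.stack([u,v],-1).reshape(-1,1,2).astype(np.float64),K(f),np.array(f['distortion'])).reshape(h,w,2)
    z=f['range_z'][...,None]; P=np.concatenate([p*z,z],-1)
    R=np.array(f['rotation']); 
    if R.shape!=(3,3):
        from scipy.spatial.transform import Rotation; R=Rotation.from_quat(R).as_matrix()
    P=P@R.T+np.array(f['position']); P[f['range_z']<=0]=np.nan; return P
E
python3 - <<'E'
from h import *
s=arm.read_state(); print({k:np.round(v,3).tolist() for k,v in s.items()})
ims=[]
for n in ['side','top']:
    f=grab(n,n+'0'); ims.append(f['frame']); print(n,f['position'],f['rotation'],f['vfov'])
    for t in ['oval','block','rack','wreath','star','jar','card_block','groove']:
        print(t,[(np.round(d['rect']).tolist(),round(d['p'],2)) for d in search_frame(n,t)][:3])
E
```

```text
pics
{'time': 0.0, 'joint_pos': [-1.278, 0.32, 1.566, -0.0, 1.257, -0.02], 'qvel': [-0.0, 0.001, 0.001, 0.001, 0.0, -0.0], 'effort': [-0.004, -41.247, -23.198, 0.073, 0.046, -0.0], 'tool_pos': [0.177, -0.547, 0.238], 'tcp_rot': [0.988, 0.156, -0.0, -0.001], 'contact_force': [-0.351, 0.146, 0.578], 'torque': [-0.059, -0.025, 0.068], 'gripper_force': 0.0, 'width': 0.999}
side [-0.19974653  0.82426501  0.84452135] [-0.28818183  0.8252948  -0.45865691  0.1596044 ] 43.55236716803312
oval [([229.0, 163.0, 272.0, 206.0], 0.8), ([269.0, 292.0, 318.0, 337.0], 0.75), ([340.0, 231.0, 377.0, 272.0], 0.61)]
block [([311.0, 209.0, 363.0, 245.0], 0.88)]
rack [([156.0, 134.0, 311.0, 263.0], 0.79), ([316.0, 209.0, 361.0, 244.0], 0.47)]
wreath [([176.0, 183.0, 212.0, 219.0], 0.71)]
star [([284.0, 142.0, 316.0, 184.0], 0.97)]
jar [([229.0, 212.0, 250.0, 250.0], 0.68)]
card_block [([174.0, 281.0, 242.0, 338.0], 0.97)]
groove [([315.0, 210.0, 360.0, 244.0], 0.9)]
top [ 2.82058054e-01 -6.76202546e-04  1.23315637e+00] [-0.69421027  0.71325687 -0.06934237  0.06729321] 46.60751581939099
oval [([308.0, 276.0, 364.0, 288.0], 0.89), ([255.0, 150.0, 314.0, 177.0], 0.77), ([382.0, 289.0, 414.0, 335.0], 0.72)]
block [([346.0, 212.0, 405.0, 240.0], 0.98)]
rack [([197.0, 99.0, 386.0, 181.0], 0.57), ([334.0, 156.0, 386.0, 178.0], 0.55)]
wreath [([193.0, 136.0, 234.0, 154.0], 0.9)]
star [([332.0, 157.0, 386.0, 177.0], 0.81), ([268.0, 149.0, 292.0, 180.0], 0.43)]
jar [([270.0, 149.0, 292.0, 178.0], 0.58)]
card_block [([153.0, 203.0, 214.0, 236.0], 0.73)]
groove [([345.0, 207.0, 401.0, 240.0], 0.74), ([253.0, 152.0, 317.0, 175.0], 0.56), ([332.0, 158.0, 386.0, 176.0], 0.47)]
```

```bash
python3 - <<'E'
import cv2
a=cv2.imread('pics/side0.png')[110:360,140:420]; cv2.imwrite('pics/sidec.png',cv2.resize(a,None,fx=2.4,fy=2.4,interpolation=2))
a=cv2.imread('pics/top0.png')[80:360,140:440]; cv2.imwrite('pics/topc.png',cv2.resize(a,None,fx=2,fy=2,interpolation=2))
E
```

```text
(no output)
```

View pics/sidec.png

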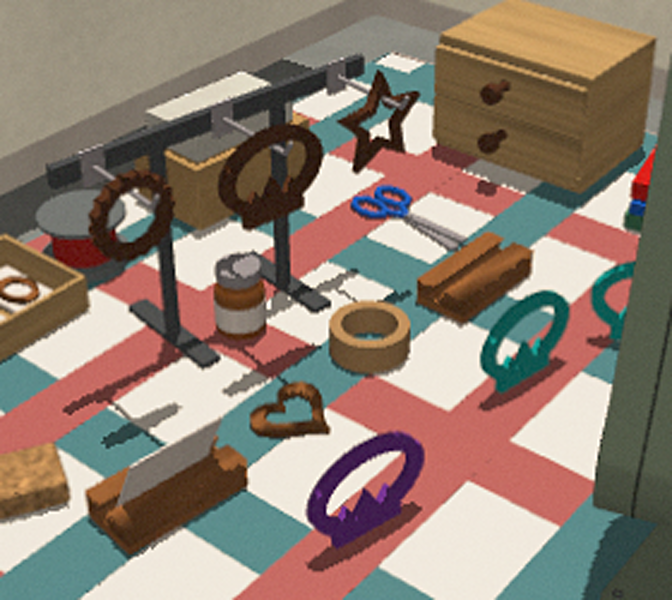

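View pics/topc.png

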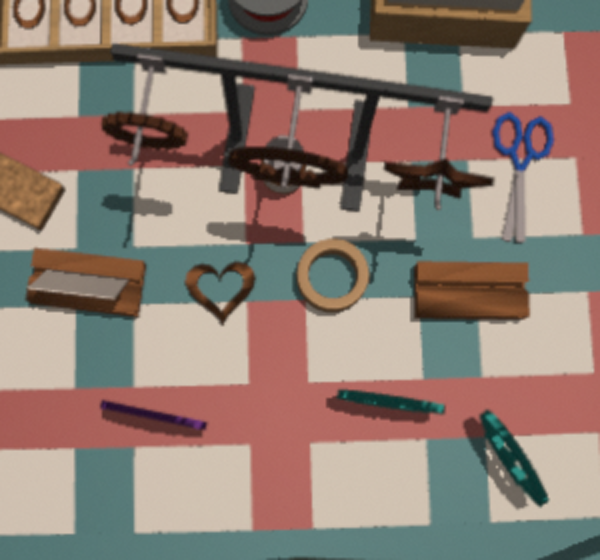

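The side view shows the dark oval on the middle hook (full-frame about 250,185), the wreath at 194,200, the star at 300,163 and the empty block at 337,227. In the top view the empty block is at 375,226 and the oval at 285,163. Purple and turquoise copies stand in front.

```bash
python3 - <<'E'
from h import *
C={}
for n in ['side','top']:
    f=pickle.load(open(n+'0.pkl','rb')); C[n]=(cloud(f),f['frame'].astype(int))
# rack bar: top cloud, z 0.24-0.27, elongated
def sel(P,lo,hi): 
    m=np.all((P>lo)&(P<hi),-1); return m
P,I=C['top']; 
def box(P,r): Q=np.full(P.shape,np.nan); l,t,rr,b=r; Q[t:b,l:rr]=P[t:b,l:rr]; return Q
def pts(P,r,zl,zh):
    Q=box(P,r).reshape(-1,3); return Q[(Q[:,2]>zl)&(Q[:,2]<zh)]
bar=pts(P,(190,95,390,140),.25,.275); print('bar',len(bar),np.median(bar,0))
rect=cv2.minAreaRect((bar[:,:2]*1000).astype(np.float32)); print('bar',rect, np.percentile(bar[:,2],[5,50,95]))
for n,r in [('top',(253,145,318,182)),('side',(225,158,275,210))]:
    o=pts(C[n][0],r,.16,.285); print(n,'oval',len(o),o.min(0),o.max(0),np.median(o,0))
    if n=='top': print(cv2.minAreaRect((o[:,:2]*1000).astype(np.float32)))
    np.save(n+'oval.npy',o)
for n,r in [('top',(340,205,410,245)),('side',(305,203,368,250))]:
    o=pts(C[n][0],r,.028,.05); print(n,'block',len(o),o.min(0),o.max(0),np.median(o,0),cv2.minAreaRect((o[:,:2]*1000).astype(np.float32)))
    o=pts(C[n][0],r,.008,.028); print('  low',len(o),cv2.minAreaRect((o[:,:2]*1000).astype(np.float32)))
E
```

```text
bar 1573 [ 0.65830954 -0.02019891  0.2617443 ]
bar ((632.0405883789062, -27.03814697265625), (407.8028259277344, 84.8659439086914), 80.66715240478516) [0.25178664 0.2617443  0.26907368]
top oval 847 [ 0.54179315 -0.08024173  0.16289314] [0.6064101  0.04659054 0.2718818 ] [ 0.57482927 -0.01773674  0.24222326]
((573.9762573242188, -17.274627685546875), (60.387393951416016, 121.33433532714844), 11.59371280670166)
side oval 1186 [ 0.54029879 -0.11930188  0.16037923] [0.66647116 0.04933086 0.26980529] [ 0.57423639 -0.01892839  0.21887108]
top block 1238 [ 0.42891005 -0.31833265  0.02811489] [ 0.50138276 -0.17643181  0.04212701] [ 0.45966645 -0.24762895  0.03488166] ((466.0352783203125, -247.64022827148438), (141.1468963623047, 69.2541732788086), 87.72486877441406)
  low 346 ((475.48590087890625, -251.53915405273438), (148.4557342529297, 87.45475769042969), 87.46204376220703)
side block 657 [ 0.4248801  -0.3194157   0.02800352] [ 0.50190061 -0.07295713  0.04003026] [ 0.4560967  -0.23495731  0.0334229 ] ((466.17413330078125, -197.24960327148438), (246.3648223876953, 74.28783416748047), 86.67898559570312)
  low 429 ((469.2496643066406, -243.27969360351562), (145.52023315429688, 255.3585968017578), 30.24128532409668)
```

```bash
cat > m.py <<'E'
from h import *
def fitline(p):  # robust yaw via Huber
    vx,vy,x,y=cv2.fitLine((p[:,:2]*1000).astype(np.float32),cv2.DIST_HUBER,0,.01,.01).ravel()
    return np.degrees(np.arctan2(vy,vx)),x,y
def pts(P,r,zl,zh):
    l,t,rr,b=r; Q=P[t:b,l:rr].reshape(-1,3); return Q[(Q[:,2]>zl)&(Q[:,2]<zh)]
E
python3 - <<'E'
from m import *
P=cloud(pickle.load(open('top0.pkl','rb'))); S=cloud(pickle.load(open('side0.pkl','rb')))
b=pts(P,(190,95,390,140),.25,.275)
for _ in range(4):
    a,x,y=fitline(b); n=np.array([-np.sin(np.radians(a)),np.cos(np.radians(a))]); d=(b[:,:2]*1000-[x,y])@n; b=b[abs(d)<9]
print('bar',a,x,y,len(b)); t=np.array([np.cos(np.radians(a)),np.sin(np.radians(a))]); e=b[:,:2]@t*1000; print('ext',np.percentile(e,[.3,99.7]),'mid',np.percentile(e,[.3,99.7]).mean()*t+n*(np.array([x,y])@n))
for Q,r in [(P,(253,145,318,182)),(S,(225,158,275,210))]:
    for zl,zh in [(.16,.2),(.2,.235),(.235,.275)]:
        o=pts(Q,r,zl,zh); o=o[(o[:,0]>.53)&(o[:,0]<.61)&(o[:,1]<.05)&(o[:,1]>-.09)]
        for _ in range(5):
            a2,x,y=fitline(o); n=np.array([-np.sin(np.radians(a2)),np.cos(np.radians(a2))]); d=(o[:,:2]*1000-[x,y])@n; o=o[abs(d)<9]
        t=np.array([np.cos(np.radians(a2)),np.sin(np.radians(a2))]); e=o[:,:2]@t*1000
        c=np.percentile(e,[.5,99.5]); print('oval',zl,len(o),a2,c[1]-c[0],c.mean()*t+n*(np.array([x,y])@n),np.percentile(o[:,2],[.5,99.5]))
# block edges from top surface
for Q,r in [(P,(340,205,410,245)),(S,(305,203,368,250))]:
    o=pts(Q,r,.028,.042); o=o[(o[:,1]<-.16)]
    print('block',cv2.minAreaRect((o[:,:2]*1000).astype(np.float32)))
    for yy in np.arange(-.31,-.18,.03):
        q=o[abs(o[:,1]-yy)<.015]; print(round(yy,3),np.round(np.percentile(q[:,0],[2,98]),4))
E
```

```text
bar 80.1487 662.1273 -32.90847 1320
ext [-121.40613095  284.06338715] mid [662.20732211 -32.44802909]
oval 0.16 221 79.893524 102.23174001930005 [572.82528415 -15.98340648] [0.16313344 0.1996026 ]
oval 0.2 169 80.03566 128.47942134984828 [573.17923012 -16.69779339] [0.20007234 0.23432154]
oval 0.235 398 80.17778 121.8025069707161 [574.63275302 -16.64713695] [0.23560347 0.27151593]
oval 0.16 377 79.87755 112.2152332585589 [570.50609825 -16.34682424] [0.16290549 0.19973388]
oval 0.2 224 80.22888 131.56732807932556 [571.27287287 -16.53875501] [0.20010366 0.23468153]
oval 0.235 325 78.79251 122.06180325476888 [571.35842794 -14.49062242] [0.23514301 0.2694996 ]
block ((466.0352783203125, -247.64022827148438), (141.1468963623047, 69.2541732788086), 87.72486877441406)
-0.31 [0.4297 0.4976]
-0.28 [0.431  0.4981]
-0.25 [0.4331 0.4988]
-0.22 [0.4341 0.5   ]
-0.19 [0.4351 0.5005]
block ((463.2969665527344, -246.83248901367188), (147.0322265625, 74.28783416748047), 86.67898559570312)
-0.31 [0.4256 0.4937]
-0.28 [0.4268 0.4958]
-0.25 [0.4273 0.4965]
-0.22 [0.4294 0.499 ]
-0.19 [0.4319 0.4985]
```

Call:
carry_out --commands '[{"linear": [0.44, 0.59, 0.28], "angular": [0, 0, 0.19], "claw": 0.6}, {"linear": [0.44, 0.59, 0.28], "angular": [0, 0, 0.19], "claw": 0.6}, {"linear": [0.44, 0.59, 0.28], "angular": [0, 0, 0.19], "claw": 0.6}, {"linear": [0.44, 0.59, 0.28], "angular": [0, 0, 0.19], "claw": 0.6}, {"linear": [0.44, 0.59, 0.28], "angular": [0, 0, 0.19], "claw": 0.6}]' --squeeze 25

```text
time: 1.4
tool_pos: [0.3173, -0.3582, 0.3288]
tcp_rot: [0.898, 0.44, 0.0, 0.0]
contact_force: [0.3, -0.2, 0.5]
width: 0.613
gripper_force: 0.0
```

Call:
carry_out --commands '[{"linear": [0.12, 0.22, 0.1], "angular": [0, 0, 0.155], "claw": 0.6}, {"linear": [0.12, 0.22, 0.1], "angular": [0, 0, 0.155], "claw": 0.6}, {"linear": [0.12, 0.22, 0.1], "angular": [0, 0, 0.155], "claw": 0.6}, {"linear": [0.12, 0.22, 0.1], "angular": [0, 0, 0.155], "claw": 0.6}, {"linear": [0.12, 0.22, 0.1], "angular": [0, 0, 0.155], "claw": 0.6}]'

```text
time: 1.9
tool_pos: [0.3771, -0.249, 0.3784]
tcp_rot: [0.765, 0.644, 0.0, 0.001]
contact_force: [-0.3, -0.9, -0.2]
width: 0.595
gripper_force: 0.0
```

```bash
python3 - <<'E'
from m import *
s=arm.read_state(); print(s['tool_pos'],s['tcp_rot'],s['joint_pos'])
f=grab('wrist','w1'); print(f['position'],f['vfov'],[(np.round(d['rect']).tolist(),round(d['p'],2)) for d in search_frame('wrist','block')])
P=cloud(f); print('range',np.nanmin(P.reshape(-1,3),0),np.nanmax(P.reshape(-1,3),0))
o=P.reshape(-1,3); o=o[(o[:,0]>.40)&(o[:,0]<.53)&(o[:,1]<-.15)&(o[:,1]>-.34)]
t=o[(o[:,2]>.028)&(o[:,2]<.042)]; print(len(t),cv2.minAreaRect((t[:,:2]*1000).astype(np.float32)),np.median(t[:,2]))
E
```

```text
[ 0.37706493 -0.24902048  0.37842451] [7.65272437e-01 6.43706149e-01 9.91841048e-05 6.93177733e-04] [-6.09000892e-01  6.02692124e-02  1.55072897e+00 -1.68275588e-04
  1.52920412e+00 -4.36860843e-01]
[ 0.3893137  -0.1807512   0.52477991] 59.316753070333284 [([313.0, 99.0, 380.0, 208.0], 0.98)]
range [-0.08807267 -0.59175266 -0.00400427] [0.80168131 0.04210129 0.48396001]
4420 ((466.28173828125, -246.44125366210938), (140.50198364257812, 69.11039733886719), 87.43785858154297) 0.03448255377140669
```

View pics/w1.png

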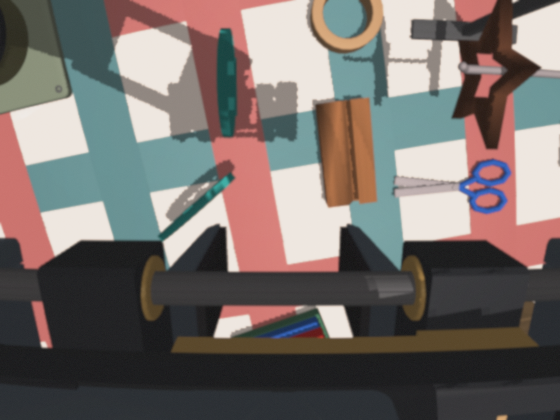

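The wrist view shows the empty block at (346,153), groove line slightly right of its middle. I'll check the groove position by depth while planning.

```bash
python3 - <<'E'
from m import *
for tag,c in [('w1',(466.3,-246.4)),('top0',(466.0,-247.6)),('side0',(463.3,-246.8))]:
    P=cloud(pickle.load(open(tag+'.pkl','rb'))).reshape(-1,3)*1000; a=np.radians(-2.5)
    d=P[:,:2]-c; x=d@[np.cos(a),np.sin(a)]; y=d@[-np.sin(a),np.cos(a)]
    m=(abs(y)<60)&(abs(x)<40)
    print(tag,[(b,round(float(np.median(P[m&(abs(x-b)<1.5),2])),1),round(float(np.percentile(P[m&(abs(x-b)<1.5),2],10)),1)) for b in range(-32,34,3)])
E
```

```text
w1 [(-32, 452.9, 34.2), (-29, 35.2, 33.6), (-26, 448.7, 34.0), (-23, 448.2, 34.1), (-20, 445.9, 34.1), (-17, 440.2, 34.1), (-14, 438.5, 35.1), (-11, 434.5, 34.2), (-8, 34.5, 33.4), (-5, 33.8, 31.1), (-2, 27.6, 24.4), (1, 21.0, 18.2), (4, 14.5, 13.0), (7, 14.9, 13.5), (10, 17.5, 15.2), (13, 34.2, 16.7), (16, 34.6, 33.4), (19, 34.5, 33.3), (22, 34.4, 33.4), (25, 34.6, 33.4), (28, 34.5, 33.3), (31, 34.6, 33.5)]
top0 [(-32, 33.5, 5.1), (-29, 34.9, 32.1), (-26, 34.6, 32.0), (-23, 34.2, 31.9), (-20, 35.2, 30.7), (-17, 35.3, 32.8), (-14, 35.7, 32.9), (-11, 34.9, 32.5), (-8, 34.9, 32.3), (-5, 33.9, 30.8), (-2, 27.6, 25.3), (1, 21.4, 19.3), (4, 16.3, 13.9), (7, 15.5, 11.5), (10, 18.3, 13.2), (13, 33.8, 15.2), (16, 35.0, 31.7), (19, 35.6, 33.8), (22, 35.0, 32.5), (25, 34.9, 31.9), (28, 34.7, 30.6), (31, 35.0, 32.9)]
  return _methods._mean(a, axis=axis, dtype=dtype,
  ret = ret.dtype.type(ret / rcount)
Traceback (most recent call last):
IndexError: index -1 is out of bounds for axis 0 with size 0
```

Call:
carry_out --commands '[{"linear": [0.406, 0.552, 0], "angular": [0, 0, 0.056], "claw": 0.6}, {"linear": [0.406, 0.552, 0], "angular": [0, 0, 0.056], "claw": 0.6}, {"linear": [0.406, 0.552, 0], "angular": [0, 0, 0.056], "claw": 0.6}, {"linear": [0.406, 0.552, 0], "angular": [0, 0, 0.056], "claw": 0.6}, {"linear": [0.406, 0.552, 0], "angular": [0, 0, 0.056], "claw": 0.6}]'

```text
time: 2.5
tool_pos: [0.5255, -0.0477, 0.3774]
tcp_rot: [0.707, 0.707, -0.0, -0.0]
contact_force: [0.2, -2.0, 0.2]
width: 0.596
gripper_force: 0.0
```

Call:
carry_out --commands '[{"linear": [0.11, 0.15, -0.04], "angular": [0, 0, -0.055], "claw": 0.5}, {"linear": [0.11, 0.15, -0.04], "angular": [0, 0, -0.055], "claw": 0.5}, {"linear": [0.11, 0.15, -0.04], "angular": [0, 0, -0.055], "claw": 0.5}, {"linear": [0.11, 0.15, -0.04], "angular": [0, 0, -0.055], "claw": 0.5}]'

```text
time: 2.9
tool_pos: [0.5799, 0.0263, 0.3564]
tcp_rot: [0.765, 0.644, -0.001, -0.001]
contact_force: [-0.2, -1.4, -0.3]
width: 0.496
gripper_force: 0.0
```

```bash
python3 - <<'E'
from m import *
s=arm.read_state(); print(s['tool_pos'],s['tcp_rot'])
f=grab('wrist','w2'); print(f['position'],[(np.round(d['rect']).tolist(),round(d['p'],2)) for d in search_frame('wrist','oval')])
o=cloud(f).reshape(-1,3)*1000
a=np.radians(-9.9); d=o[:,:2]-[573,-16.5]; x=d@[np.cos(a),np.sin(a)]; y=d@[-np.sin(a),np.cos(a)]
for yy in range(-60,65,10):
    m=(abs(y-yy)<5)&(abs(x)<14)&(o[:,2]>190)&(o[:,2]<285); m&=~((abs(y)<6))
    if m.sum()>5: print(yy,m.sum(),np.percentile(x[m],[3,50,97]).round(1),np.percentile(o[m,2],[5,90]).round(1))
E
```

```text
[0.57987411 0.0262969  0.35641768] [ 7.64873676e-01  6.44178477e-01 -1.36908529e-03 -6.88438566e-04]
[0.59263115 0.09449735 0.5027437 ] [([26.0, 52.0, 86.0, 163.0], 0.84), ([282.0, 177.0, 298.0, 328.0], 0.66)]
-50 59 [-1.7  3.   7.9] [247.3 254.5]
-40 106 [-1.6  2.9  8.1] [255.2 260.1]
-30 123 [-1.6  3.5  7.9] [260.8 264.4]
-20 58 [-1.6  3.4  7.7] [264.7 266.5]
10 145 [-0.9  3.2  8. ] [267.  268.9]
20 207 [-0.9  3.9  8. ] [264.9 267.6]
30 221 [-0.9  3.2  8. ] [261.2 265.3]
40 224 [-1.   3.8  8. ] [255.9 260.9]
50 233 [-1.   3.2  8.1] [247.5 255.4]
60 257 [-1.1  3.3  8.3] [229.8 245.7]
```

View pics/w2.png

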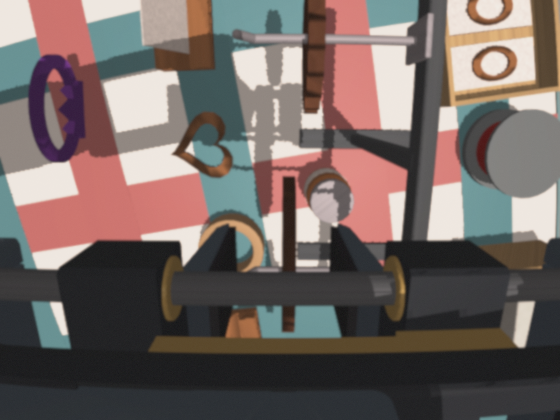

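The wrist view shows the plate edge-on at columns ~282–298, between the fingers (220 and 345), with the hook crossing at row ~270. The pad strip is clear of the hook. Depth puts it 4 mm further out, so I correct for that and descend.

Call:
carry_out --commands '[{"linear": [0.008, 0, -0.06], "angular": [0, 0, 0], "claw": 0.5}, {"linear": [0.008, 0, -0.12], "angular": [0, 0, 0], "claw": 0.5}, {"linear": [0.008, 0, -0.18], "angular": [0, 0, 0], "claw": 0.5}, {"linear": [0.008, 0, -0.208], "angular": [0, 0, 0], "claw": 0.5}, {"linear": [0.008, 0, -0.208], "angular": [0, 0, 0], "claw": 0.3}]' --squeeze 10

```text
time: 3.5
tool_pos: [0.582, 0.0248, 0.2523]
tcp_rot: [0.766, 0.643, -0.002, -0.001]
contact_force: [-0.9, 1.3, 1.1]
width: 0.442
gripper_force: 0.0
```

Call:
carry_out --commands '[{"linear": [0, 0, 0], "angular": [0, 0, 0], "claw": 0.2}, {"linear": [0, 0, 0], "angular": [0, 0, 0], "claw": 0}, {"linear": [0, 0, 0], "angular": [0, 0, 0], "claw": 0}, {"linear": [0, 0, 0], "angular": [0, 0, 0], "claw": 0}]'

```text
time: 3.9
tool_pos: [0.5841, 0.0265, 0.2549]
tcp_rot: [0.765, 0.644, 0.001, 0.001]
contact_force: [1.7, -1.0, 1.3]
width: 0.11
gripper_force: 10.0
```

Call:
carry_out --commands '[{"linear": [0, 0, 0], "angular": [0, 0, 0], "claw": 0}, {"linear": [0, 0, 0.01], "angular": [0, 0, 0], "claw": 0}, {"linear": [0, 0, 0.024], "angular": [0, 0, 0], "claw": 0}, {"linear": [0, 0, 0.046], "angular": [0, 0, 0], "claw": 0}, {"linear": [0, 0, 0.046], "angular": [0, 0, 0], "claw": 0}]' --squeeze 35

```text
time: 4.4
tool_pos: [0.5847, 0.0267, 0.279]
tcp_rot: [0.765, 0.644, 0.002, 0.001]
contact_force: [-0.0, -0.5, -0.9]
width: 0.107
gripper_force: 35.0
```

```bash
python3 - <<'E'
from m import *
s=arm.read_state(); print(s['tool_pos'],s['tcp_rot'],s['gripper_force'],s['contact_force'],s['width'])
f=grab('side','s3'); cv2.imwrite('pics/s3c.png',cv2.resize(f['frame'][120:270,150:330],None,fx=4,fy=4,interpolation=2))
E
```

```text
[0.5847103  0.02670069 0.2789887 ] [0.76489151 0.64415616 0.00155023 0.00119181] 34.99413557743762 [-0.017211   -0.47685908 -0.92699734] 0.10711500432306574
```

View pics/s3c.png

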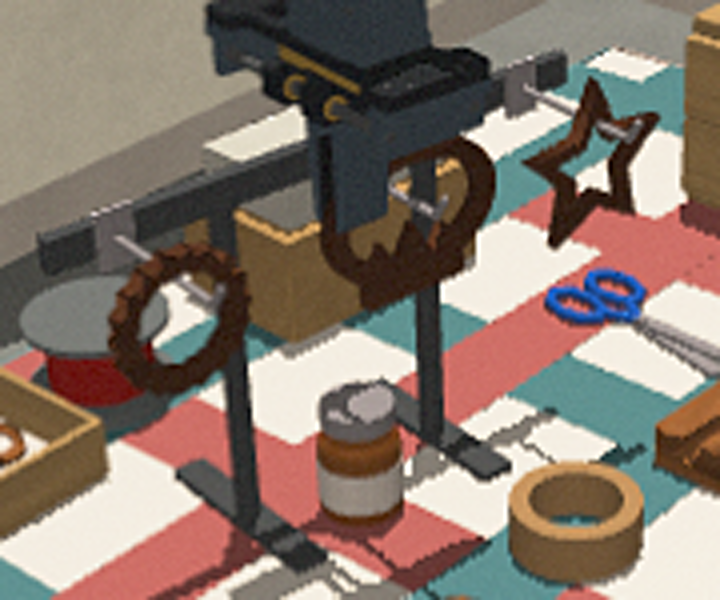

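The crop shows the oval held at its left side. The hook, with its tip at about (437,205), lies inside the opening below the rim and above the trees. The wreath and star are still in place. Now back off along the rack's -x.

Call:
carry_out --commands '[{"linear": [-0.04, 0.007, 0.003], "angular": [0, 0, 0], "claw": 0}, {"linear": [-0.09, 0.016, 0.003], "angular": [0, 0, 0], "claw": 0}, {"linear": [-0.14, 0.024, 0.003], "angular": [0, 0, 0], "claw": 0}, {"linear": [-0.19, 0.033, 0.003], "angular": [0, 0, 0], "claw": 0}, {"linear": [-0.24, 0.042, 0.003], "angular": [0, 0, 0], "claw": 0}]'

```text
time: 4.95
tool_pos: [0.4625, 0.0477, 0.2781]
tcp_rot: [0.765, 0.644, -0.0, -0.0]
contact_force: [-0.4, -0.2, -0.6]
width: 0.107
gripper_force: 35.0
```

```bash
cat > goal.py <<'E'
from m import *
from scipy.spatial.transform import Rotation as R
def goal(h,center=(.4663,-.2464),yaw=-2.5,org=None):
    """TCP pose with ornament origin h above groove floor along groove; org=ornament origin in tool frame"""
    Rb=R.from_euler('z',yaw,degrees=True)
    floor=np.array([*center,0])+Rb.apply([.0105,0,.0159]); up=Rb.apply([-.4226,0,.9063])
    # ornament axes: x=cos25,..; tool y = orn x, tool z=-orn z
    ox=Rb.apply([.9063,0,.4226]); oz=up; M=np.column_stack([np.cross(ox,-oz),ox,-oz])
    return floor+h*up-M@org, R.from_matrix(M)
def cmd(p,r):
    s=arm.read_state(); rel=r*R.from_quat(s['tcp_rot']).inv()
    return np.round((p-s['tool_pos'])/.5,4).tolist(), np.round(rel.as_rotvec()/np.pi,4).tolist()
E
python3 - <<'E'
from goal import *
s=arm.read_state(); T=R.from_quat(s['tcp_rot']).as_matrix(); print(s['tool_pos'],T.round(3),s['contact_force'])
for n in ['wrist','side']:
    f=grab(n,n+'4'); P=cloud(f).reshape(-1,3); q=(P-s['tool_pos'])@T   # tool frame
    m=(abs(q[:,1])<.015)&(q[:,2]>-.03)&(q[:,2]<.13)&(abs(q[:,0])<.16)
    q=q[m]*1000; print(n,len(q)); np.save(n+'q.npy',q)
    for i in range(3): print(np.percentile(q[:,i],[.5,5,50,95,99.5]).round(1))
    for c in range(-60,150,10):
        k=abs(q[:,0]-c)<5
        if k.sum()>5: print(c,k.sum(),'y',np.median(q[k,1]).round(1),'z',q[k,2].min().round(1),q[k,2].max().round(1))
E
```

```text
[0.46253117 0.04769553 0.27810178] [[ 0.17   0.985 -0.   ]
 [ 0.985 -0.17   0.   ]
 [-0.    -0.    -1.   ]] [-0.44578071 -0.2325804  -0.55386641]
wrist 4053
[-21.4 -18.3  16.3  20.   21.5]
[-13.5 -10.4   0.1  11.   14. ]
[-29.4 -25.2   0.8  24.6  37.3]
-20 405 y 0.5 z -18.0 -7.5
-10 425 y 0.1 z -30.0 -5.6
0 147 y 0.5 z -30.0 4.1
10 744 y 0.1 z -22.4 15.5
20 2332 y 0.1 z -29.8 41.6
side 878
[-107.6  -98.9  -36.    17.4   20.8]
[-14.3 -13.2  -9.9   3.    9.8]
[-28.4 -16.1  53.3  86.   91. ]
-60 50 y -10.2 z 2.4 89.1
-50 43 y -11.1 z 2.0 90.4
-40 78 y -9.6 z 0.9 92.3
-30 46 y -10.0 z 0.5 91.3
-20 57 y -10.4 z 48.4 92.8
-10 49 y -10.4 z 53.7 93.9
0 35 y -11.3 z 40.6 84.5
10 116 y -2.7 z -29.8 62.5
20 127 y -1.8 z -29.1 52.8
```

```bash
python3 - <<'E'
from goal import *
S=[arm.read_state()]
F={}
for n in ['top','side','top','side']:
    F[n]=grab(n,n+'5'); S.append(arm.read_state())
tp=np.mean([s['tool_pos'] for s in S],0); print(tp,np.std([s['tool_pos'] for s in S],0)); T=R.from_quat(S[0]['tcp_rot']).as_matrix()
for n in F:
    P=cloud(F[n]).reshape(-1,3); q=(P-tp)@T*1000
    q=q[(abs(q[:,1])<20)&(q[:,2]>-20)&(q[:,2]<100)&(q[:,0]>-125)&(q[:,0]<-18)]
    for a,b in [(-15,15),(15,45),(45,70),(70,95)]:
        k=(q[:,2]>a)&(q[:,2]<b)
        if k.sum()>8: print(n,a,k.sum(),'y',np.percentile(q[k,1],[5,25,50,75,95]).round(1),'x',np.percentile(q[k,0],[1,99]).round(1),'z',np.percentile(q[k,2],[1,99]).round(1))
a=F['side']['frame'][130:330,200:360]; cv2.imwrite('pics/s5c.png',cv2.resize(a,None,fx=3,fy=3,interpolation=2))
E
```

```text
[0.46322135 0.04767856 0.27854078] [1.39297208e-03 1.44773754e-04 9.39660457e-05]
top -15 120 y [-4.2 -2.9  0.   3.3  5.4] x [-103.5  -36. ] z [-14.5  13.6]
top 15 38 y [-4.3 -4.  -3.5 -0.1  3.9] x [-108.5  -42.2] z [15.6 44.1]
top 45 63 y [-4.2 -3.4 -2.2  0.9  3.4] x [-100.2  -33.3] z [45.6 67.4]
top 70 13 y [-4.1 -3.9 -3.6 -3.4 -3.3] x [-81.  -33.9] z [70.7 89.5]
side -15 48 y [-9.4 -6.7 -5.5 -4.8 -3.6] x [-99.3 -21.2] z [-0.1 14.9]
side 15 82 y [-7.4 -5.6 -4.5 -2.6  3.2] x [-110.1  -44.1] z [16.3 44.7]
side 45 234 y [-6.9 -5.4 -4.  -2.   2.8] x [-104.2  -19.7] z [45.3 69.5]
side 70 157 y [-7.6 -6.  -5.1 -4.2 -2.8] x [-82.6 -18.8] z [70.2 91.6]
```

View pics/s5c.png

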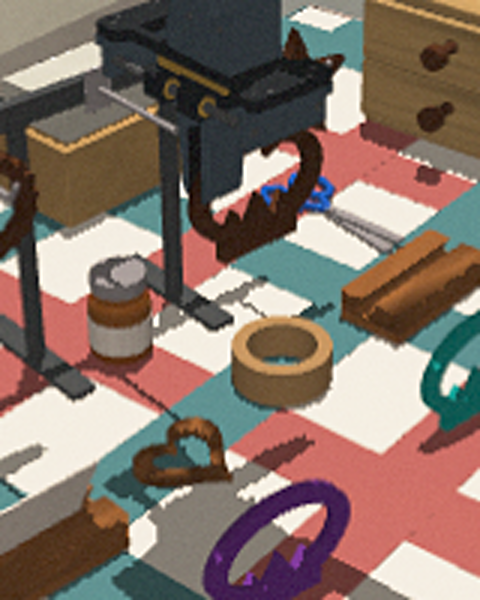

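The oval is off the hook and hangs straight in the fingers: depth shows its foot bottom about 90 mm ahead of the TCP and its centre 44 mm to the side. Next, compute the pose above the groove.

```bash
python3 - <<'E'
from goal import *
for h in (.09,.0):
    p,r=goal(h,org=np.array([-.044,0,.0895])); print(h,p.round(4),r.as_quat().round(3),cmd(p,r))
E
```

```text
0.09 [ 0.4029 -0.1996  0.1786] [0.705 0.675 0.15  0.156] ([-0.1233, -0.4942, -0.1997], [-0.0149, -0.1379, 0.0399])
0.0 [ 0.4409 -0.2013  0.097 ] [0.705 0.675 0.15  0.156] ([-0.0473, -0.4975, -0.3628], [-0.0149, -0.1379, 0.0399])
```

Call:
carry_out --commands '[{"linear": [-0.06, -0.08, 0], "angular": [0, 0, 0], "claw": 0}, {"linear": [-0.123, -0.17, -0.02], "angular": [-0.004, -0.04, 0.012], "claw": 0}, {"linear": [-0.123, -0.25, -0.05], "angular": [-0.008, -0.08, 0.024], "claw": 0}, {"linear": [-0.123, -0.34, -0.1], "angular": [-0.0149, -0.12, 0.035], "claw": 0}, {"linear": [-0.123, -0.42, -0.12], "angular": [-0.0149, -0.138, 0.04], "claw": 0}]'

```text
time: 5.75
tool_pos: [0.4017, -0.1438, 0.2221]
tcp_rot: [0.708, 0.676, 0.143, 0.145]
contact_force: [1.2, 0.6, -1.2]
width: 0.104
gripper_force: 35.0
```

```bash
python3 - <<'E'
from goal import *
viewer.grab_frame('top'); viewer.grab_frame('top')
s=arm.read_state(); print(s['tool_pos'],s['tcp_rot'],s['joint_pos'])
p,r=goal(.09,org=np.array([-.044,0,.0895])); print(cmd(p,r))
E
```

```text
[ 0.40140454 -0.14638345  0.2214244 ] [0.71141837 0.67311853 0.14165386 0.14397753] [-0.50815261 -0.06793289  2.14427816  0.27709936  0.71816858 -0.63021013]
([0.003, -0.1064, -0.0857], [-0.0029, -0.0093, 0.0032])
```

Call:
carry_out --commands '[{"linear": [0.003, -0.05, -0.03], "angular": [-0.003, -0.009, 0.003], "claw": 0}, {"linear": [0.003, -0.106, -0.07], "angular": [-0.003, -0.009, 0.003], "claw": 0}, {"linear": [0.003, -0.106, -0.07], "angular": [-0.003, -0.009, 0.003], "claw": 0}, {"linear": [0.003, -0.106, -0.07], "angular": [-0.003, -0.009, 0.003], "claw": 0}, {"linear": [0.003, -0.106, -0.07], "angular": [-0.003, -0.009, 0.003], "claw": 0}]'

```text
time: 6.35
tool_pos: [0.4058, -0.1951, 0.189]
tcp_rot: [0.702, 0.678, 0.151, 0.157]
contact_force: [0.5, 0.8, -1.1]
width: 0.109
gripper_force: 35.0
```

```bash
python3 - <<'E'
from goal import *
S=[]; F={}
for n in ['top','side','top','side']: F[n]=grab(n,n+'6'); S.append(arm.read_state())
S=S[1:]; tp=np.mean([s['tool_pos'] for s in S],0); rm=R.from_quat([s['tcp_rot'] for s in S]).mean(); T=rm.as_matrix()
print(tp,rm.as_quat(),np.ptp([s['tool_pos'] for s in S],0))
p,r=goal(.09,org=np.array([-.044,0,.0895])); rel=r*rm.inv(); print('cmd',(p-tp)/.5,rel.as_rotvec()/np.pi)
for n in F:
    P=cloud(F[n]).reshape(-1,3); q=(P-tp)@T*1000
    q=q[(abs(q[:,1])<12)&(q[:,2]>-20)&(q[:,2]<96)&(q[:,0]>-125)&(q[:,0]<-18)]
    for a,b in [(-15,15),(15,45),(45,70),(70,96)]:
        k=(q[:,2]>a)&(q[:,2]<b)
        if k.sum()>8: print(n,a,k.sum(),'y',np.percentile(q[k,1],[5,50,95]).round(1),'x',np.percentile(q[k,0],[1,99]).round(1),'z',np.percentile(q[k,2],[1,99]).round(1))
# block as seen now
    Q=P[(P[:,2]>.028)&(P[:,2]<.042)&(P[:,0]>.42)&(P[:,0]<.51)&(P[:,1]<-.165)&(P[:,1]>-.33)]
    if len(Q)>50: print(n,'block',cv2.minAreaRect((Q[:,:2]*1000).astype(np.float32)))
a=F['side']['frame'][130:270,250:400]; cv2.imwrite('pics/s6c.png',cv2.resize(a,None,fx=4,fy=4,interpolation=2))
E
```

```text
[ 0.40552264 -0.19502682  0.18910788] [0.70179425 0.67824209 0.15078105 0.1572818 ] [0.00021248 0.00012422 0.00010527]
cmd [-0.00519588 -0.00913107 -0.02105406] [ 0.00058259  0.00092176 -0.00290406]
top -15 132 y [-3.9  3.2  6.1] x [-102.1  -53.8] z [-14.3  14.5]
top 15 46 y [-0.3  4.9  6.4] x [-108.5  -43.8] z [16.  44.9]
top 45 152 y [-3.5  4.5  6.4] x [-101.   -18.7] z [45.6 69.7]
top 70 44 y [4.8 5.7 6.4] x [-82.  -19.4] z [70.8 91.8]
top block ((465.3403625488281, -247.50506591796875), (139.55601501464844, 68.782470703125), 88.61078643798828)
side 15 13 y [-7.6 -6.2 -0.3] x [-109.4  -86.7] z [26.4 44.7]
side 45 76 y [-8.  -6.4 -0.8] x [-98.6 -20. ] z [45.7 69.4]
side 70 35 y [-8.2 -7.1 -6.5] x [-80.7 -19.7] z [70.  90.1]
side block ((462.8267822265625, -247.70083618164062), (148.11508178710938, 73.85086822509766), 87.97734069824219)
```

View pics/s6c.png

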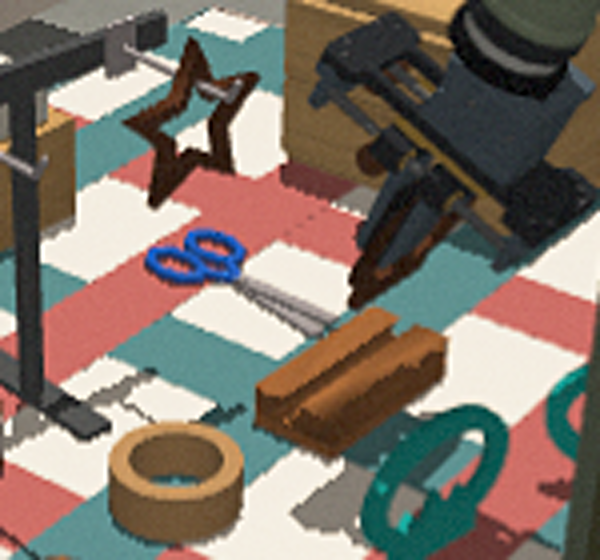

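The side crop shows the oval tilted 25° above and behind the groove, parallel to the groove and off its right part. I'll move to just above the mouth.

```bash
python3 - <<'E'
from goal import *
for h in (.06,.027):
    p,r=goal(h,center=(.466,-.2467),yaw=-2.4,org=np.array([-.044,.0005,.0895])); print(cmd(p,r))
E
```

```text
([0.0187, -0.0108, -0.0757], [0.0006, 0.0009, -0.0023])
([0.0465, -0.012, -0.1355], [0.0006, 0.0009, -0.0023])
```

Call:
carry_out --commands '[{"linear": [0.01, -0.011, -0.04], "angular": [0, 0.001, -0.002], "claw": 0}, {"linear": [0.0187, -0.011, -0.076], "angular": [0, 0.001, -0.002], "claw": 0}, {"linear": [0.0325, -0.0115, -0.106], "angular": [0, 0.001, -0.002], "claw": 0}, {"linear": [0.0465, -0.012, -0.1355], "angular": [0, 0.001, -0.002], "claw": 0}, {"linear": [0.0465, -0.012, -0.1355], "angular": [0, 0.001, -0.002], "claw": 0}]'

```text
time: 7.05
tool_pos: [0.4281, -0.2008, 0.1194]
tcp_rot: [0.705, 0.676, 0.149, 0.155]
contact_force: [-0.2, 0.3, -0.4]
width: 0.109
gripper_force: 35.0
```

```bash
python3 - <<'E'
from goal import *
S=[]; F={}
for n in ['wrist','top','side','top','side']: F[n]=grab(n,n+'7'); S.append(arm.read_state())
S=S[2:]; tp=np.mean([s['tool_pos'] for s in S],0); rm=R.from_quat([s['tcp_rot'] for s in S]).mean(); T=rm.as_matrix()
print(tp,np.ptp([s['tool_pos'] for s in S],0),np.mean([s['contact_force'] for s in S],0))
org=np.array([-.044,.0005,.0895])
p,r=goal(.027,center=(.466,-.2467),yaw=-2.4,org=org); print('resid mm',(p-tp)*1000,np.degrees((r*rm.inv()).as_rotvec()))
for n in F:
    P=cloud(F[n]).reshape(-1,3); q=(P-tp)@T*1000
    k=(abs(q[:,1])<9)&(q[:,2]>45)&(q[:,2]<84)&(q[:,0]>-105)&(q[:,0]<-18)
    if k.sum()>8: print(n,k.sum(),'face y',np.percentile(q[k,1],[5,25,50,75,95]).round(1))
    Q=P[(P[:,2]>.028)&(P[:,2]<.040)&(P[:,0]>.42)&(P[:,0]<.51)&(P[:,1]<-.165)&(P[:,1]>-.33)]
    if len(Q)>50: print(n,'block',cv2.minAreaRect((Q[:,:2]*1000).astype(np.float32)))
a=F['top']['frame'][195:255,330:420]; b=F['side']['frame'][170:260,290:380]
cv2.imwrite('pics/c7.png',np.vstack([cv2.resize(a,(540,300),interpolation=2),cv2.resize(b,(540,300),interpolation=2)]))
E
```

```text
[ 0.42849767 -0.20185159  0.12154111] [1.88608634e-05 2.37681292e-04 2.42190492e-04] [ 0.16746885  0.59342693 -1.08086049]
resid mm [ 0.19312567  0.75263691 -0.26846125] [0.12152335 0.00422428 0.01883247]
wrist block ((466.4997863769531, -236.27252197265625), (119.87332916259766, 69.33116149902344), 87.40899658203125)
top 157 face y [-2.7  2.   5.   5.6  6.4]
top block ((465.14849853515625, -247.18759155273438), (139.8827667236328, 68.67593383789062), 88.37999725341797)
side 81 face y [-8.2 -7.3 -6.9 -5.6 -2.3]
side block ((463.2323913574219, -246.8944091796875), (147.54173278808594, 74.14857482910156), 88.51130676269531)
```

View pics/c7.png

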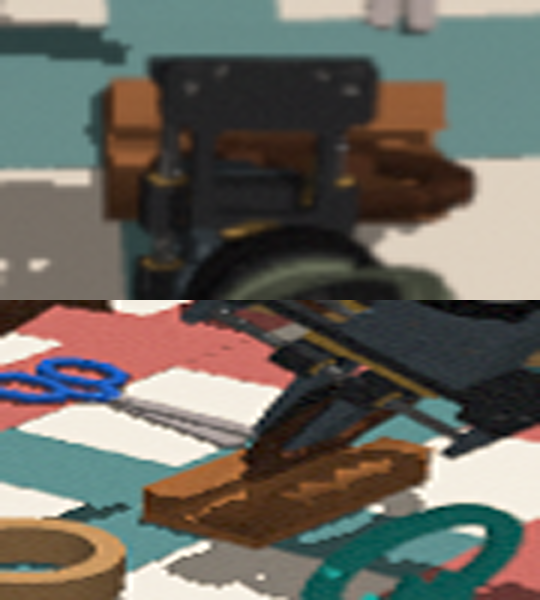

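The foot hovers just above the groove mouth, aligned to within about 1 mm by both cameras. I lower it in small steps and watch the force.

Call:
carry_out --commands '[{"linear": [0.0027, 0.001, -0.0054], "angular": [0, 0, 0], "claw": 0}, {"linear": [0.0053, 0.001, -0.0109], "angular": [0, 0, 0], "claw": 0}, {"linear": [0.008, 0.001, -0.0163], "angular": [0, 0, 0], "claw": 0}, {"linear": [0.0105, 0.001, -0.0218], "angular": [0, 0, 0], "claw": 0}, {"linear": [0.0105, 0.001, -0.0218], "angular": [0, 0, 0], "claw": 0}]'

```text
time: 7.8
tool_pos: [0.4334, -0.2012, 0.1092]
tcp_rot: [0.705, 0.676, 0.149, 0.156]
contact_force: [-0.4, -0.8, -1.1]
width: 0.107
gripper_force: 35.0
```

```bash
cat > st.py <<'E'
from goal import *
S=[]
for i in range(4): viewer.grab_frame('top'); S.append(arm.read_state())
S=S[1:]; tp=np.mean([s['tool_pos'] for s in S],0); rm=R.from_quat([s['tcp_rot'] for s in S]).mean()
p,r=goal(0,center=(.466,-.2467),yaw=-2.4,org=np.array([-.044,.0005,.0895])); M=r.as_matrix()
print(S[-1]['time'],'tp',tp,'in tool frame from home mm',((tp-p)@M*1000).round(2),'F tool',(np.mean([s['contact_force'] for s in S],0)@M).round(2),'tq',np.mean([s['torque'] for s in S],0).round(2),S[-1]['width'],S[-1]['gripper_force'])
E
python3 st.py
```

```text
8.0 tp [ 0.43349193 -0.20128438  0.10964274] in tool frame from home mm [  0.02  -0.56 -14.43] F tool [-0.16 -0.06  0.39] tq [0.03 0.23 0.01] 0.10857338801141059 34.99366514883826
```

Call:
carry_out --commands '[{"linear": [0.0022, 0, -0.0036], "angular": [0, 0, 0], "claw": 0}, {"linear": [0.0039, 0, -0.0073], "angular": [0, 0, 0], "claw": 0}, {"linear": [0.0056, 0, -0.0109], "angular": [0, 0, 0], "claw": 0}, {"linear": [0.0073, 0, -0.0145], "angular": [0, 0, 0], "claw": 0}, {"linear": [0.0073, 0, -0.0145], "angular": [0, 0, 0], "claw": 0}]'

```text
time: 8.5
tool_pos: [0.4371, -0.2012, 0.1022]
tcp_rot: [0.705, 0.676, 0.149, 0.156]
contact_force: [0.7, 0.0, -0.7]
width: 0.11
gripper_force: 35.0
```

```bash
python3 st.py
```

```text
8.7 tp [ 0.43715983 -0.20128801  0.10245564] in tool frame from home mm [ 0.17 -0.28 -6.37] F tool [ 0.18 -0.78  0.62] tq [0.04 0.23 0.  ] 0.10458938900928189 34.99382413211233
```

Call:
carry_out --commands '[{"linear": [0.0013, 0, -0.0027], "angular": [0, 0, 0], "claw": 0}, {"linear": [0.0025, 0, -0.0054], "angular": [0, 0, 0], "claw": 0}, {"linear": [0.0038, 0, -0.0082], "angular": [0, 0, 0], "claw": 0}, {"linear": [0.0038, 0, -0.0082], "angular": [0, 0, 0], "claw": 0}]'

```text
time: 9.1
tool_pos: [0.439, -0.2012, 0.0981]
tcp_rot: [0.705, 0.676, 0.149, 0.156]
contact_force: [-0.6, 0.3, -1.3]
width: 0.109
gripper_force: 35.0
```

```bash
python3 st.py
```

```text
9.3 tp [ 0.43903497 -0.20128064  0.09835124] in tool frame from home mm [ 0.25 -0.31 -1.85] F tool [-0.07 -0.45  0.61] tq [0.06 0.23 0.  ] 0.10890040003799446 34.99371320275639
```

Call:
carry_out --commands '[{"linear": [0.0009, 0, -0.0018], "angular": [0, 0, 0], "claw": 0}, {"linear": [0.0017, 0, -0.0036], "angular": [0, 0, 0], "claw": 0}, {"linear": [0.0017, 0, -0.0036], "angular": [0, 0, 0], "claw": 0}]'

```text
time: 9.6
tool_pos: [0.4397, -0.2012, 0.0976]
tcp_rot: [0.705, 0.676, 0.149, 0.157]
contact_force: [-8.3, 1.7, 13.0]
width: 0.106
gripper_force: 35.0
```

```bash
python3 st.py
```

```text
9.8 tp [ 0.43970148 -0.20124458  0.09765596] in tool frame from home mm [ 0.32 -0.   -0.94] F tool [  0.49  -2.05 -15.18] tq [0.07 0.72 0.01] 0.10518552211373107 35.01099446035654
```

Contact: 15 N along the groove axis at the expected floor depth (within 1 mm). I ease off most of the preload, then open slowly.

Call:
carry_out --commands '[{"linear": [-0.0004, 0, 0.0009], "angular": [0, 0, 0], "claw": 0}, {"linear": [-0.0004, 0, 0.0009], "angular": [0, 0, 0], "claw": 0}]' --squeeze 15

```text
time: 10.0
tool_pos: [0.4397, -0.2013, 0.0977]
tcp_rot: [0.705, 0.676, 0.149, 0.157]
contact_force: [-5.7, 0.8, 8.6]
width: 0.109
gripper_force: 15.0
```

```bash
python3 st.py
```

```text
10.2 tp [ 0.43966593 -0.20127283  0.09766724] in tool frame from home mm [ 0.29 -0.03 -0.97] F tool [  0.57  -1.62 -10.12] tq [0.06 0.51 0.04] 0.10679978281659519 14.991127989268138
```

Call:
carry_out --commands '[{"linear": [0, 0, 0], "angular": [0, 0, 0], "claw": 0.14}, {"linear": [0, 0, 0], "angular": [0, 0, 0], "claw": 0.2}, {"linear": [0, 0, 0], "angular": [0, 0, 0], "claw": 0.3}, {"linear": [0, 0, 0], "angular": [0, 0, 0], "claw": 0.4}, {"linear": [0, 0, 0], "angular": [0, 0, 0], "claw": 0.55}]'

```text
time: 10.7
tool_pos: [0.4397, -0.2013, 0.0969]
tcp_rot: [0.705, 0.676, 0.149, 0.156]
contact_force: [0.6, 0.3, -0.0]
width: 0.431
gripper_force: 0.0
```

Call:
carry_out --commands '[{"linear": [0, 0, 0], "angular": [0, 0, 0], "claw": 0.6}, {"linear": [0, 0, 0], "angular": [0, 0, 0], "claw": 0.6}, {"linear": [0, 0, 0], "angular": [0, 0, 0], "claw": 0.6}]'

```text
time: 11.0
tool_pos: [0.4397, -0.2013, 0.097]
tcp_rot: [0.705, 0.676, 0.149, 0.156]
contact_force: [0.5, 0.3, -0.2]
width: 0.599
gripper_force: 0.0
```

```bash
python3 st.py; python3 - <<'E'
from goal import *
s=arm.read_state(); T=R.from_quat(s['tcp_rot']).as_matrix()
for n in ['wrist','top','side']:
    f=grab(n,n+'8'); P=cloud(f).reshape(-1,3); q=(P-s['tool_pos'])@T*1000
    for a,b in [(-20,0),(0,25),(25,50),(50,75)]:
        k=(abs(q[:,1])<20)&(q[:,2]>a)&(q[:,2]<b)&(q[:,0]>-105)&(q[:,0]<-22)
        if k.sum()>8: print(n,a,k.sum(),np.percentile(q[k,1],[5,50,95]).round(1))
E
```

```text
11.2 tp [ 0.43967824 -0.20129261  0.09703852] in tool frame from home mm [ 0.27 -0.28 -0.39] F tool [-0.27  0.14 -0.22] tq [0.01 0.16 0.01] 0.6068110124396218 0.0
wrist -20 34 [-12.8  -5.   -4.6]
wrist 0 15 [-4.7 -4.2 -4.2]
wrist 25 129 [-5.  -1.6  1.4]
wrist 50 771 [-4.9  4.7 12.4]
top -20 89 [-14.   -7.7  -4.2]
top 0 53 [-11.9  -3.6  -0.6]
top 25 42 [-7.2 -0.6  2.7]
top 50 193 [-18.7  -9.4  14.5]
side -20 12 [-13.  -10.7  -8.6]
side 50 47 [-15.   -7.8   7.3]
```

Released; the plate leans back a few degrees, free between the fingers. Withdrawing along the tool axis.

Call:
carry_out --commands '[{"linear": [-0.0169, 0.0007, 0.0363], "angular": [0, 0, 0], "claw": 0.6}, {"linear": [-0.0507, 0.0021, 0.1088], "angular": [0, 0, 0], "claw": 0.6}, {"linear": [-0.0845, 0.0035, 0.1813], "angular": [0, 0, 0], "claw": 0.6}, {"linear": [-0.1183, 0.005, 0.2538], "angular": [0, 0, 0], "claw": 0.6}, {"linear": [-0.1183, 0.005, 0.2538], "angular": [0, 0, 0], "claw": 0.6}]'

```text
time: 11.85
tool_pos: [0.3812, -0.2003, 0.229]
tcp_rot: [0.704, 0.675, 0.149, 0.161]
contact_force: [1.1, 0.2, 0.6]
width: 0.6
gripper_force: 0.0
```

```bash
python3 st.py; python3 - <<'E'
from goal import *
f=grab('side','s9'); t=grab('top','t9'); P=cloud(t).reshape(-1,3)
k=(P[:,0]>.36)&(P[:,0]<.47)&(P[:,1]>-.33)&(P[:,1]<-.17)&(P[:,2]>.045)&(P[:,2]<.15)
print(P[k].max(0),P[k].min(0))
Q=P[(P[:,2]>.028)&(P[:,2]<.040)&(P[:,0]>.42)&(P[:,0]<.51)&(P[:,1]<-.165)&(P[:,1]>-.33)]
print('block',cv2.minAreaRect((Q[:,:2]*1000).astype(np.float32)))
a=f['frame'][125:265,150:390]; cv2.imwrite('pics/c9.png',cv2.resize(a,(790,461),interpolation=2))
E
```

```text
12.05 tp [ 0.38024469 -0.19860294  0.22365034] in tool frame from home mm [   0.47   -0.7  -140.29] F tool [ 0.1  -0.5   0.01] tq [-0.    0.2  -0.02] 0.5998746946701609 0.0
[ 0.46763287 -0.18150324  0.09872888] [ 0.42479442 -0.31085912  0.04507516]
block ((465.6978759765625, -246.80523681640625), (140.15367126464844, 68.86288452148438), 88.1784896850586)
```

View pics/c9.png

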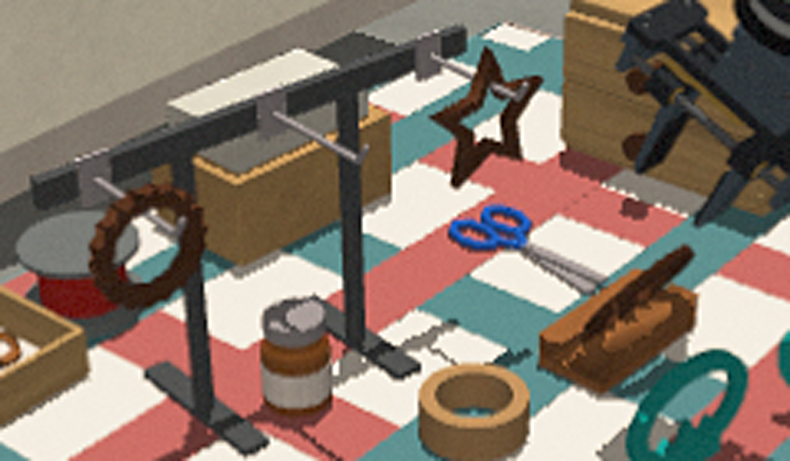

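The oval stands leaning in the groove, at crop (645,290). The block has not moved, the wreath, star, jar and tape are in place, and the gripper is clear. Handing in.

```bash
python3 -c "
from h import *
print(ticket.job_done())"
```

```text
the job is handed in; nothing more can be done
None
```

The oval is off its hook and stands leaning back in the block's groove; I kept hold until the foot met the floor, then let go. The last picture showed the wreath, star, jar, tape and block unmoved and the gripper clear. The job was handed in at about 12 s; no verdict came back.

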